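# Latch the tester's window frame and hold the sample flush on its sloped window

### The job

On the bench alloy tester, first turn the turnbutton all the way round until its long arm lies square across the edge of the window frame. Then pick up the sample plate by its lug, tilt it to the slope of the window frame and feel it down until its whole underside lies flush on the frame, centred over the round window with its long side running up the slope. Finish still gripping it and pressing it there with a steady push of about 12 N; do not let go, and leave the other things on the bench where they are.

Things in the scene. Friction and masses are not known exactly. Their poses are not given: they have to be found in the camera images.
- stage (a point): Centre of the outer face of the sloped steel window frame on the tester's head, at the round dark window (38 mm). Frame: flat plate 120 x 120 mm, 6 mm thick. z is the face's outward normal, x points straight up the slope (away from the robot), y level, to the left seen from the robot. The slope is 11 to 29 degrees from level, different every time; the head is clamped and does not give.
- head: The tester's tilting head: grey slab 180 (up the slope) x 200 x 30 mm above a fixed grey base 210 x 230 x 60 mm. Origin at the middle of the slab's low edge, in its outer surface, 65 mm above the bench; axes as stage. The window centre is 105 mm up the slope and 25 mm to the right (-y) of it; the frame's face is 6 mm above the slab.
- turnbutton (a joint): Angle of the turnbutton about the slope's normal: 0 = long arm points straight down the slope, beside the frame (open); grows counter-clockwise seen from outside to the stop at 1.571, where the arm points along the stage's -y across the frame's edge (secured). Starts between 0 and 0.4, moves stiffly (about 0.05 N m, 2 N at the arm) and stays where it is left.
- button_pivot (a point): Point on the turnbutton's axis half-way up the bar, 86 mm left (+y) of the window centre, 10 mm above the frame's face; axes as stage. Dark steel bar 12 mm wide, 18 mm high (1 to 19 mm above the frame's face, 7 to 25 mm above the slab); its long arm reaches 42 mm from the axis, its tail 12 mm. The frame's edge is 26 mm from the axis.
- button_tip (a point): End of the turnbutton's long arm, half-way up the bar, 42 mm from its axis; its x axis points from the tip to the pivot.
- sample_lug (a point): Grasp point on the sample's lug, 30 mm above its underside, 18 mm below the lug's top. Sample: bare steel plate 80 x 60 x 8 mm with an upright lug 50 mm long, 12 mm thick, 40 mm high in the middle of its back (48 mm high in all), about 0.3 kg. x runs along the plate's 80 mm side and the lug, y across the lug, z up. It lies on the bench, lug up.
- sample_face (a point): Centre of the sample plate's flat underside, the face that goes on the window frame; same axes as sample_lug, 30 mm below it.
- sample: The sample plate with its lug; origin at the centre of its underside.
- plain_plate: Bystander: plain steel plate 80 x 60 x 8 mm without a lug; origin under its centre.
- round_stub: Bystander: upright steel bar stub, 40 mm across, 60 mm high; origin under its centre.
- square_bar: Bystander: square dark steel bar 130 x 30 x 30 mm; origin under its centre.
- angle_offcut: Bystander: dark angle-iron offcut 120 mm long, 50 mm high; origin under its centre.
- pail: Bystander: white lidded pail 110 mm across, 120 mm high; origin under its centre.
- wrench: Bystander: wrench 180 mm long, lying.
- caliper: Bystander: sliding caliper 180 mm long, lying.
Mind the look-alikes: they are no part of the job. Leave any pink or red look-alike of the sample alone.

How it is judged:
By the outcome, as a careful person would: the job done as asked, in the order asked, and still so for the second after the job is handed in, while the arm keeps its last pose, push and grip.
It also fails if it takes over 58 s, if anything falls off the work surface, if the arm or the gripper's body presses on something with over 40 N, if the wrist force passes 120 N, or if a joint passes its speed limit or range.

### The arm

A 7-joint arm with a two-finger parallel gripper is mounted at the origin on the work surface. World frame = base frame: x ahead of the robot, y to its left, z up, the work surface at z = 0. Lengths are in m, angles in rad, forces in N, time in s.
With the tool pointing down it reaches from about 0.425 to 0.875 m from the base axis. Payload 8.4 kg.
Tool frame: the origin (TCP) lies on the centre line of the jaws, within the pads' length; the fingertips stand 19 mm ahead of it and the grasp point (between the pads) is the TCP; x points along the fingers, y is the direction in which the jaws open and shut, and the axes are right-handed (so a half turn about x gives the same grasp; the last joint's range is limited). The gripper opens to 85 mm and grips with 20 to 120 N. Pads are 22 mm wide; open, the fingers measure 114 mm over their backs; the gripper's body (76 mm by 85 mm) begins 54 mm behind the grasp point. The pads swing forward as they close: fully open they stand 13 mm farther back than shut.
Start: joints at [1.132, 0.333, 0.04, 1.465, -0.013, 1.343, -0.059], TCP at [0.217, -0.613, 0.25] pointing down, gripper open.
Joint ranges: [-2.58, 2.58], [-0.38, 2.09], [-1.3, 1.39], [0.25, 2.4], [-1.5, 4.64], [0.08, 2.09], [-2.65, 2.65]. Speed limits (rad/s): [2.22, 2.22, 2.79, 2.79, 3.14, 3.14, 3.14].

### API

Orientations are given as a unit quaternion [w, x, y, z].
In Python, from rig import arm gives the robot as it stands.
- The arm moves only by the shell command python3 -m inch 'ROWS'. ROWS is JSON, a list of rows, each a list of 3 entries, a list of its own where there are three numbers: the shift along the tool's x, y, z in m, then the turn, a rotation vector about the tool's x, y, z in rad, then the finger opening in m, from 0 to 0.0854. A call has exactly 5 rows; each row is the pose to reach, as a shift and turn from the pose commanded when the call began, along the tool's axes at that moment; what a row does not reach only later rows make up. A row lasts 1/8 s, in which the tool goes at most 62.5 mm and 10.7 degrees, less where a joint would pass 70% of its speed; a pose out of reach is approached as far as the arm can. A call with a gripper value outside its range is refused whole. The fingers move at their own pace and stop on an object; the grip force is fixed at half the most. Time passes only in rows, so rows that repeat a pose let the fingers close, or fill a call up. It gives the time, the measured TCP pose, the force and the opening at its end, in the units of the state.
- arm.sense(): the state, without advancing time (a new reading comes with each control period).
- arm.snapshot(name): name is "side" or "top"; returns a dict with "pixels" (400x640x3 uint8, blue, green, red), "K" (3x3 intrinsics, pixels), "xyz" and "orientation" of the camera in the world. Camera axes: x right, y down, z forward; pixel columns grow to the right and rows downward; lengths in m; the calibration is good to about 2 mm. A picture is of the moment at which its call begins. There is no depth.
- arm.sign_off(): hands the job in, once; it reports no verdict.
The state is a dict: "time_s": time; "joint_pos": joint angles; "joint_velocities": joint speeds; "joint_efforts": joint torques, N m; "ee_pos": TCP position; "tool_rot": TCP orientation; "contact_force": force on the tool from outside, world axes, zero at the start; "torque": the same for the moment, N m; "opening": finger opening in m.
Only numpy, scipy, OpenCV 4.12 (cv2) and the standard library are available. Lean on these libraries where they do the work, as an engineer would, in place of code of your own. Each camera call takes 0.05 s, during which the arm holds its last target. There are 200 camera calls.

## Working session

There is one attempt and no reset: what is moved stays moved. The work goes in short steps, Python scripts to look and compute and a shell command to move; the robot and the scene stay as the last step left them, time stands still between calls to the robot, and variables do not carry over. Pictures are saved under pics/ and viewed, about 8 in all and at most 12, crops included, and the job is handed in when it is done.

```bash
ls; mkdir -p pics; python3 - <<'E'
from rig import arm
import cv2,json,numpy as np
for n in("side","top"):
    s=arm.snapshot(n); cv2.imwrite(f"pics/{n}0.png",s["pixels"]); print(n,s["K"],s["xyz"],s["orientation"])
    np.savez(f"{n}0.npz",**{k:np.array(v) for k,v in s.items()})
print(arm.sense())
E
```

```text
pics
side [[375.97699252   0.         318.23793726]
 [  0.         375.97699252 188.23146704]
 [  0.           0.           1.        ]] [0.17152268 0.50932019 0.77410896] [ 0.10750883 -0.27461735  0.88204363 -0.36745911]
top [[399.6637519    0.         315.90226617]
 [  0.         399.6637519  192.66422248]
 [  0.           0.           1.        ]] [ 0.46316356 -0.07515972  1.04296931] [ 0.02354999 -0.70200997  0.71086242 -0.03608343]
{'time_s': 0.1, 'joint_pos': array([ 1.13179804,  0.33384158,  0.03989673,  1.46616665, -0.01337471,
        1.34329475, -0.05850035]), 'joint_velocities': array([ 0.00087179, -0.00242574,  0.00137953, -0.00329495, -0.00019511,
        0.00023063, -0.00053271]), 'joint_efforts': array([ 3.88922927e-03, -6.60013032e+01,  1.37075957e+00, -4.06476116e+01,
        1.73608476e-02,  8.88217095e-03,  6.15281735e-06]), 'ee_pos': array([ 0.21647517, -0.61249578,  0.24951757]), 'tool_rot': array([-0.11905473, -0.6967966 , -0.1200422 ,  0.69705834]), 'contact_force': array([-0.12522101,  0.27370369, -0.96005525]), 'torque': array([-0.06736697,  0.04876544, -0.01104706]), 'opening': 0.08509327540703221}
```

View pics/side0.png

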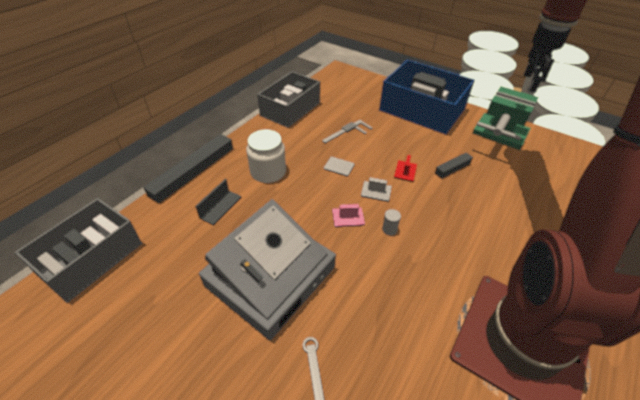

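View pics/top0.png

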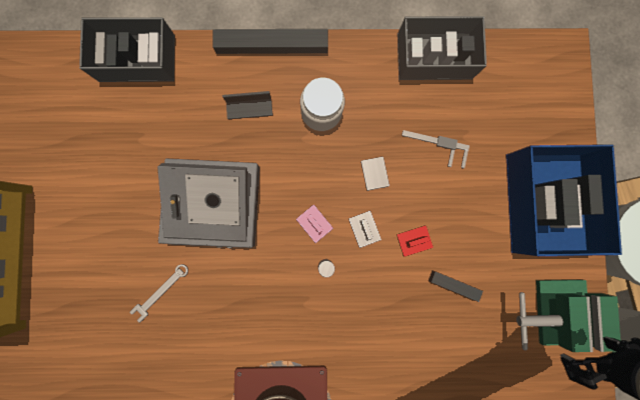

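The top view has the sample candidates: the bare grey plate with a lug at (365,229), which is the sample. The look-alikes are pink (315,224), red (415,240) and the plain plate without a lug (375,173). The window is at (212,200), the turnbutton at (175,206). Next, one close crop.

```bash
cat > h.py <<'E'
import numpy as np,cv2
from scipy.spatial.transform import Rotation as R
def rot(q): return R.from_quat(np.r_[q[1:],q[0]])
def load(n): return dict(np.load(n+".npz"))
def ray(s,p):
    d=rot(s["orientation"]).as_matrix()@np.linalg.solve(s["K"],[p[0],p[1],1.]); return s["xyz"],d/np.linalg.norm(d)
def onz(s,p,z):
    o,d=ray(s,p); return o+d*(z-o[2])/d[2]
def tri(s1,p1,s2,p2):
    A=0;b=0;P=[ray(s1,p1),ray(s2,p2)]
    for o,d in P: M=np.eye(3)-np.outer(d,d);A=A+M;b=b+M@o
    x=np.linalg.solve(A,b); return x,[np.linalg.norm(np.cross(x-o,d))*1e3 for o,d in P]
def proj(s,X):
    c=s["K"]@(rot(s["orientation"]).as_matrix().T@(np.asarray(X)-s["xyz"])); return c[:2]/c[2]
def snap(n,f):
    from rig import arm
    s={k:np.array(v) for k,v in arm.snapshot(n).items()}; np.savez(f,**s); return s
def crop(s,x,y,w,h,k):
    return cv2.resize(s["pixels"][y:y+h,x:x+w],None,fx=k,fy=k,interpolation=cv2.INTER_CUBIC)
E
python3 - <<'E'
from h import *
t,s=load("top0"),load("side0")
a=crop(t,150,155,115,100,3.4);b=crop(s,195,195,145,100,2.6)
c=crop(t,340,205,50,45,8);d=crop(s,350,165,50,40,7)
H=290;f=lambda i:cv2.resize(i,(390,H))
cv2.imwrite("pics/m1.png",np.vstack([np.hstack([f(a),f(b)]),np.hstack([f(c),f(d)])]))
E
```

```text
(no output)
```

View pics/m1.png

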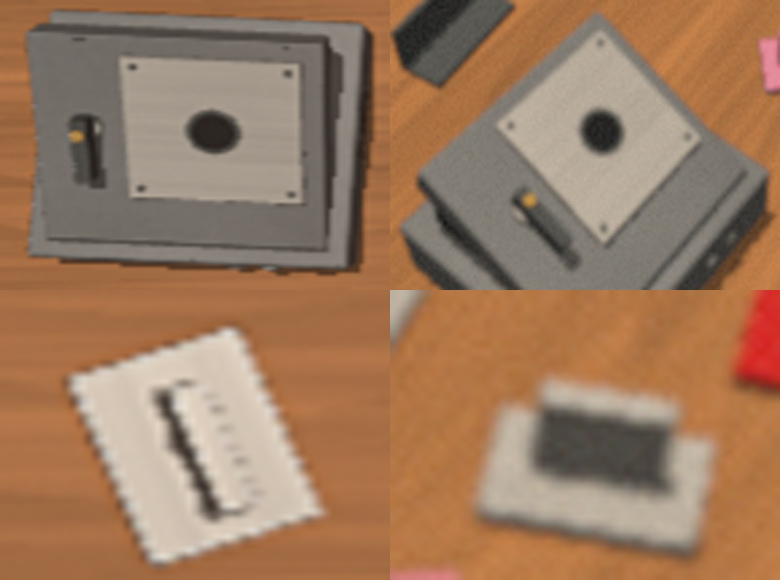

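The crop confirms the bare plate with an upright lug is the sample. The bright frame, dark window and dark button (brass mark at its pivot, arm pointing down the slope) are all clear. Next I'll measure these.

```bash
cat > meas.py <<'E'
from h import *
from itertools import combinations
def quad(s,x,y,w,h,thr,satmax=70):
    im=cv2.resize(s["pixels"][y:y+h,x:x+w],None,fx=4,fy=4,interpolation=cv2.INTER_CUBIC)
    hsv=cv2.cvtColor(im,cv2.COLOR_BGR2HSV); m=((hsv[...,2]>thr)&(hsv[...,1]<satmax)).astype(np.uint8)
    m=cv2.morphologyEx(m,cv2.MORPH_OPEN,np.ones((5,5)))
    c=max(cv2.findContours(m,0,1)[0],key=cv2.contourArea); c=cv2.convexHull(c)
    for e in np.arange(.01,.12,.005):
        q=cv2.approxPolyDP(c,e*cv2.arcLength(c,True),True)
        if len(q)==4: break
    return (q[:,0]+.5)/4-.5+[x,y], cv2.contourArea(c)/16
def window(s,x,y,w,h,thr):
    im=cv2.resize(s["pixels"][y:y+h,x:x+w],None,fx=4,fy=4,interpolation=cv2.INTER_CUBIC).max(2)
    m=(im<thr).astype(np.uint8); c=max(cv2.findContours(m,0,1)[0],key=cv2.contourArea)
    M=cv2.moments(c); return (np.array([M["m10"],M["m01"]])/M["m00"]+.5)/4-.5+[x,y]
E
python3 - <<'E'
from meas import *
t,s=load("top0"),load("side0")
print("hsv frame",[cv2.cvtColor(i["pixels"][p[1]:p[1]+1,p[0]:p[0]+1],cv2.COLOR_BGR2HSV).ravel() for i,p in((t,(195,195)),(t,(180,225)),(s,(290,240)),(s,(255,240)),(t,(365,240)),(t,(355,222)))])
ft,a=quad(t,180,165,70,70,135);fs,b=quad(s,230,200,85,85,135)
print(ft.round(1).tolist(),a,fs.round(1).tolist(),b)
wt=window(t,200,188,26,26,90);ws=window(s,262,230,24,22,90)
print("win",wt,ws,tri(t,wt,s,ws))
# match corners by top order: near-left etc. in world
key=lambda q:q[np.argsort(np.arctan2(*(q-q.mean(0)).T[::-1]))]
ft,fs=key(ft),key(fs)
best=min(((k,[tri(t,ft[i],s,fs[(i+k)%4]) for i in range(4)]) for k in range(4)),key=lambda r:sum(sum(x[1]) for x in r[1]))
P=np.array([x[0] for x in best[1]]);print(P.round(4),[x[1] for x in best[1]])
c=P.mean(0);n=np.linalg.svd(P-c)[2][2];n*=np.sign(n[2]);print("c",c,"n",n,"tilt",np.degrees(np.arccos(n[2])))
print("sides",[np.linalg.norm(P[i]-P[i-1]) for i in range(4)])
q,a=quad(t,340,203,50,50,150);W=np.array([onz(t,p,.008) for p in q]);print("sample",q.round(1).tolist(),a);print(W.round(4),W.mean(0),[(np.linalg.norm(W[i]-W[i-1]),np.degrees(np.arctan2(*(W[i]-W[i-1])[1::-1]))) for i in range(4)])
q,a=quad(s,355,172,45,35,120);W=np.array([onz(s,p,.008) for p in q]);print("side sample",q.round(1).tolist(),W.round(4))
E
```

```text
hsv frame [array([ 17,  38, 166], dtype=uint8), array([ 15,  26, 116], dtype=uint8), array([ 18,  39, 182], dtype=uint8), array([ 18,  40, 187], dtype=uint8), array([ 17,  38, 204], dtype=uint8), array([ 15,  37, 212], dtype=uint8)]
[[184.9, 174.6], [237.1, 176.6], [238.4, 224.1], [188.1, 222.6]] 2527.40625 [[273.6, 204.4], [310.1, 242.6], [272.9, 278.1], [233.4, 236.9]] 2981.09375
win [212.41877271 200.16132309] [273.27659155 239.96219215] (array([0.52689206, 0.14774619, 0.11524778]), [np.float64(0.03494682673363514), np.float64(0.03494682673369381)])
[[0.5844 0.204  0.1432]
 [0.5762 0.085  0.1433]
 [0.4699 0.0918 0.0881]
 [0.4772 0.2109 0.0913]] [[np.float64(1.0457530292763593), np.float64(1.0457530292763855)], [np.float64(1.5855043005098528), np.float64(1.5855043005100922)], [np.float64(1.2903611042864769), np.float64(1.290361104286417)], [np.float64(1.258439155389727), np.float64(1.2584391553897827)]]
c [0.52691342 0.14795365 0.11644546] n [-0.44735702  0.01729254  0.89418827] tilt 26.595644635675693
sides [np.float64(0.11930796066087408), np.float64(0.11927009867921255), np.float64(0.12000431157431007), np.float64(0.1193559232149883)]
sample [[369.6, 210.6], [380.4, 239.4], [358.9, 246.6], [348.6, 218.4]] 737.4375
[[ 0.5022 -0.2329  0.008 ]
 [ 0.4276 -0.2589  0.008 ]
 [ 0.4099 -0.2029  0.008 ]
 [ 0.4828 -0.1779  0.008 ]] [ 0.45560549 -0.21816883  0.008     ] [(np.float64(0.058299847023576906), np.float64(-70.5961256984094)), (np.float64(0.07891680725527421), np.float64(-160.77637132326743)), (np.float64(0.05876224855401719), np.float64(107.60981293803951)), (np.float64(0.07707975353427787), np.float64(18.897020476261282))]
side sample [[364.1, 181.6], [389.6, 185.4], [388.1, 199.9], [362.1, 195.9]] [[ 0.5008 -0.2294  0.008 ]
 [ 0.432  -0.2583  0.008 ]
 [ 0.4092 -0.2035  0.008 ]
 [ 0.4768 -0.1752  0.008 ]]
```

```bash
cat > plan.py <<'E'
from h import *
from rig import arm
TH,PS=np.radians(26.5),np.radians(-3.7); C=np.array([.5269,.148,.1168])
X=np.array([np.cos(TH)*np.cos(PS),np.cos(TH)*np.sin(PS),np.sin(TH)]);Y=np.array([-np.sin(PS),np.cos(PS),0]);Z=np.cross(X,Y)
S=np.c_[X,Y,Z]
PIV=C+.086*Y
def button(phi,h=.026,r=.033,off=.017,sg=1):
    u=-np.cos(phi)*X-np.sin(phi)*Y;t=np.sin(phi)*X-np.cos(phi)*Y
    return PIV+r*u-off*t+h*Z, np.c_[-Z,sg*u,np.cross(-Z,sg*u)]
def cur():
    s=arm.sense();return np.array(s["ee_pos"]),rot(s["tool_rot"]).as_matrix(),s
def rel(p,M,base=None):
    p0,R0=base if base else cur()[:2]
    return (R0.T@(p-p0)*1e3).round(1).tolist(),R.from_matrix(R0.T@M).as_rotvec().round(3).tolist()
E
python3 - <<'E'
from plan import *
t,s=load("top0"),load("side0")
p0,R0,_=cur();print(R0.round(2))
print("pivot px top/side",proj(t,PIV+.019*Z),proj(s,PIV+.019*Z))
for f in(0,.2,.4):
    T=PIV+.019*Z-.042*(np.cos(f)*X+np.sin(f)*Y); print(f,"tip px",proj(t,T),proj(s,T))
for sg in(1,-1):
    for f in(-.25,1.57):
        p,M=button(f,.066,sg=sg);print(sg,f,p.round(3),M[:,1].round(2),rel(p,M),'R')
D=np.array([[0,np.nan,0]])
E
```

```text
[[-0.    0.33 -0.94]
 [ 0.   -0.94 -0.33]
 [-1.   -0.    0.  ]]
pivot px top/side [172.02956042 201.37792458] [246.28530052 263.53992505]
0 tip px [173.4703623  218.15252772] [260.74916696 278.80620908]
0.2 tip px [177.07603076 218.01116784] [263.37911815 275.64469394]
0.4 tip px [180.48764397 217.21696156] [265.30081657 272.04404213]
1 -0.25 [0.48  0.262 0.163] [-0.85  0.3  -0.43] ([87.0, -736.5, -539.7], [2.177, 0.436, -0.371]) R
1 1.57 [0.486 0.204 0.168] [-0.07 -1.   -0.  ] ([82.2, -679.8, -525.9], [0.398, 0.457, 0.095]) R
-1 -0.25 [0.48  0.262 0.163] [ 0.85 -0.3   0.43] ([87.0, -736.5, -539.7], [-0.9, 0.311, 0.365]) R
-1 1.57 [0.486 0.204 0.168] [0.07 1.   0.  ] ([82.2, -679.8, -525.9], [-2.671, -0.131, 0.63]) R
```

```bash
python3 -m inch '[[[-0.008,-0.032,-0.05],[-0.09,0,0],0],[[-0.016,-0.064,-0.1],[-0.18,0,0],0],[[-0.024,-0.095,-0.15],[-0.26,0,0],0],[[-0.032,-0.127,-0.2],[-0.35,0,0],0],[[-0.04,-0.159,-0.249],[-0.44,0,0],0]]'; python3 - <<'E'
from plan import *
p,M,s=cur(); print(p,s["joint_pos"].round(2),s["opening"])
W=np.array([.52,-.1,.29]); a=np.radians(-30)
y=np.array([np.cos(a),np.sin(a),0]);x=np.array([0,0,-1.]);print(rel(W,np.c_[x,y,np.cross(x,y)]))
E
```

```text
time_s: 0.72
ee_pos: [0.3992, -0.3781, 0.2903]
tool_rot: [-0.27, -0.654, -0.27, 0.654]
contact_force: [1.5, -0.9, -0.4]
opening: -0.0001
[ 0.39924815 -0.37809205  0.29033886] [ 0.85  0.12 -0.19  1.64  0.02  1.38 -0.13] -7.845151388464253e-05
([0.3, -112.0, -281.7], [-0.264, 0.0, 0.0])
```

```bash
python3 -m inch '[[[0,-0.022,-0.056],[-0.05,0,0],0],[[0,-0.045,-0.112],[-0.11,0,0],0],[[0,-0.067,-0.169],[-0.16,0,0],0],[[0,-0.09,-0.225],[-0.21,0,0],0],[[0,-0.112,-0.281],[-0.264,0,0],0]]'; python3 - <<'E'
from plan import *
p,M,s=cur(); print(p,s["joint_pos"].round(2))
print(rel(*button(-.25,.09,sg=-1)))
E
```

```text
time_s: 1.35
ee_pos: [0.5197, -0.1008, 0.2902]
tool_rot: [-0.353, -0.613, -0.353, 0.613]
contact_force: [0.7, -0.5, -1.0]
opening: 0.0001
[ 0.51972822 -0.10083541  0.29021163] [ 0.54  0.1  -0.46  1.68  0.04  1.38 -0.45]
([105.2, -226.0, -289.1], [-0.207, 0.161, 0.434])
```

```bash
python3 -m inch '[[[0.012,-0.035,-0.045],[-0.03,0.025,0.07],0],[[0.024,-0.07,-0.09],[-0.06,0.05,0.14],0],[[0.036,-0.105,-0.135],[-0.1,0.075,0.2],0],[[0.048,-0.14,-0.18],[-0.13,0.1,0.27],0],[[0.06,-0.17,-0.22],[-0.16,0.12,0.33],0]]'; python3 - <<'E'
from plan import *
p,M,s=cur(); print(p,s["joint_pos"].round(2))
print(rel(*button(-.25,.09,sg=-1)),rel(*button(-.25,.026,sg=-1)))
E
```

```text
time_s: 1.98
ee_pos: [0.4823, 0.175, 0.2301]
tool_rot: [0.475, 0.668, 0.315, -0.478]
contact_force: [1.1, 0.1, -0.1]
opening: -0.0002
[0.48230404 0.1749797  0.23009323] [ 0.31 -0.14 -0.81  2.03  0.13  0.92 -0.93]
([34.9, -57.2, -73.4], [-0.046, 0.04, 0.102]) ([98.5, -50.8, -76.1], [-0.046, 0.04, 0.102])
```

```bash
python3 -m inch '[[[0.012,-0.03,-0.04],[-0.02,0.02,0.05],0],[[0.025,-0.057,-0.074],[-0.046,0.04,0.102],0],[[0.05,-0.055,-0.075],[-0.046,0.04,0.102],0],[[0.065,-0.054,-0.075],[-0.046,0.04,0.102],0],[[0.065,-0.054,-0.075],[-0.046,0.04,0.102],0]]'; python3 - <<'E'
from plan import *
p,M,s=cur(); print(p,s["joint_pos"].round(2))
print(rel(*button(-.25,.026,sg=-1)))
a=snap("top","top1");b=snap("side","side1")
cv2.imwrite("pics/m2.png",np.hstack([cv2.resize(crop(a,140,155,110,100,4),(396,380)),cv2.resize(crop(b,195,180,110,105,4),(396,380))]))
E
```

```text
time_s: 2.6
ee_pos: [0.4831, 0.2594, 0.1568]
tool_rot: [0.507, 0.681, 0.302, -0.435]
contact_force: [0.1, 0.4, 0.9]
opening: -0.0001
[0.48311182 0.25941774 0.15684033] [ 0.24  0.07 -1.04  2.09  0.58  0.78 -1.47]
([32.5, -0.5, -2.3], [-0.002, 0.002, 0.005])
```

View pics/m2.png

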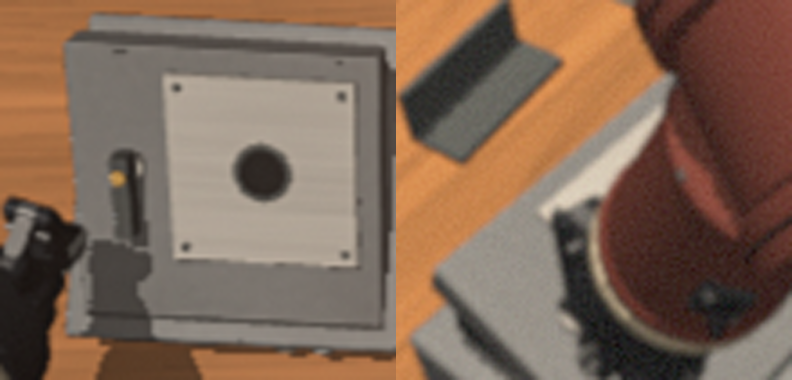

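The closed fingertips hover left of the button, around tile (70,240), and the arm's end is at (130,240), so there is a clear gap. I'll descend beside it.

```bash
python3 -m inch '[[[0.01,-0.001,-0.002],[0,0,0],0],[[0.02,-0.001,-0.002],[0,0,0],0],[[0.028,-0.001,-0.002],[0,0,0],0],[[0.033,-0.001,-0.002],[0,0,0],0],[[0.033,-0.001,-0.002],[0,0,0],0]]'; python3 - <<'E'
from plan import *
p,M,s=cur()
for f in np.arange(-.1,1.3,.15): print(round(f,2),rel(*button(f,.026,sg=-1)))
E
```

```text
time_s: 3.32
ee_pos: [0.498, 0.2612, 0.1284]
tool_rot: [0.507, 0.681, 0.301, -0.434]
contact_force: [-0.2, 0.6, -0.7]
opening: -0.0001
-0.1 ([0.5, -2.6, 5.7], [-0.152, 0.001, 0.003])
0.05 ([0.5, -4.0, 11.1], [-0.302, 0.001, 0.003])
0.2 ([0.5, -4.5, 16.6], [-0.452, 0.001, 0.003])
0.35 ([0.5, -4.3, 22.2], [-0.602, 0.0, 0.003])
0.5 ([0.5, -3.1, 27.6], [-0.752, 0.0, 0.003])
0.65 ([0.5, -1.2, 32.8], [-0.902, -0.0, 0.003])
0.8 ([0.5, 1.4, 37.7], [-1.052, -0.0, 0.003])
0.95 ([0.5, 4.8, 42.1], [-1.202, -0.001, 0.003])
1.1 ([0.5, 8.8, 46.0], [-1.352, -0.001, 0.003])
1.25 ([0.5, 13.3, 49.2], [-1.502, -0.001, 0.003])
```

```bash
python3 -m inch '[[[0,-0.003,0.006],[-0.15,0,0],0],[[0,-0.004,0.011],[-0.3,0,0],0],[[0,-0.0045,0.0166],[-0.45,0,0],0],[[0,-0.0043,0.022],[-0.6,0,0],0],[[0,-0.003,0.0276],[-0.75,0,0],0]]'; python3 - <<'E'
from plan import *
p,M,s=cur();print(s["contact_force"]@S)
for f in np.arange(.5,1.6,.15): print(round(f,2),rel(*button(f,.026,sg=-1)))
E
```

```text
time_s: 3.95
ee_pos: [0.4872, 0.2363, 0.1243]
tool_rot: [0.722, 0.447, 0.44, -0.292]
contact_force: [-2.5, 1.7, -0.5]
opening: -0.0
[-2.53662094  1.54853206  0.7289677 ]
0.5 ([0.9, -0.1, 0.4], [0.004, -0.002, 0.002])
0.65 ([0.9, -2.3, 5.6], [-0.146, -0.002, 0.002])
0.8 ([0.9, -3.7, 10.9], [-0.296, -0.002, 0.002])
0.95 ([0.9, -4.2, 16.5], [-0.446, -0.002, 0.002])
1.1 ([0.9, -4.0, 22.0], [-0.596, -0.002, 0.002])
1.25 ([0.9, -2.9, 27.5], [-0.746, -0.002, 0.002])
1.4 ([0.9, -1.0, 32.7], [-0.896, -0.003, 0.002])
1.55 ([0.9, 1.6, 37.6], [-1.046, -0.003, 0.001])
```

Contact is about 3 N, so the bar is moving.

```bash
python3 -m inch '[[[0,-0.0023,0.0056],[-0.15,0,0],0],[[0,-0.0037,0.011],[-0.3,0,0],0],[[0,-0.0042,0.0165],[-0.45,0,0],0],[[0,-0.004,0.022],[-0.6,0,0],0],[[0,-0.003,0.0275],[-0.75,0,0],0]]'; python3 - <<'E'
from plan import *
p,M,s=cur();print(s["contact_force"]@S)
for f in np.arange(1.25,1.75,.08): print(round(f,2),rel(*button(f,.026,sg=-1)))
E
```

```text
time_s: 4.58
ee_pos: [0.495, 0.2097, 0.1288]
tool_rot: [0.836, 0.151, 0.516, -0.111]
contact_force: [-0.8, 1.2, -1.5]
opening: 0.0002
[-1.44287163  1.18939973 -0.94710322]
1.25 ([0.8, 0.6, 0.0], [0.003, -0.003, 0.002])
1.33 ([0.8, -0.7, 2.7], [-0.077, -0.003, 0.001])
1.41 ([0.8, -1.7, 5.5], [-0.157, -0.003, 0.001])
1.49 ([0.7, -2.6, 8.3], [-0.237, -0.003, 0.001])
1.57 ([0.7, -3.2, 11.2], [-0.317, -0.003, 0.001])
1.65 ([0.7, -3.5, 14.2], [-0.397, -0.003, 0.001])
1.73 ([0.7, -3.6, 17.1], [-0.477, -0.003, 0.001])
```

```bash
python3 -m inch '[[[0,-0.001,0.004],[-0.11,0,0],0],[[0,-0.0022,0.007],[-0.2,0,0],0],[[0,-0.003,0.01],[-0.28,0,0],0],[[0,-0.0032,0.0112],[-0.317,0,0],0],[[0,-0.0032,0.0112],[-0.317,0,0],0]]'; python3 - <<'E'
from plan import *
p,M,s=cur();print(s["contact_force"]@S,M.T@Y)
E
```

```text
time_s: 5.2
ee_pos: [0.5033, 0.2024, 0.1331]
tool_rot: [0.849, 0.019, 0.527, -0.029]
contact_force: [-1.4, -0.1, -0.8]
opening: 0.0004
[-1.58050185 -0.18697929 -0.15608282] [-9.37910664e-04  9.99980176e-01 -6.22632708e-03]
```

```bash
python3 -m inch '[[[0,0,0.001],[0,0,0],0],[[0,0,0.002],[0,0,0],0],[[0,0,0.003],[0,0,0],0],[[0,0,0.003],[0,0,0],0],[[0,0,0.003],[0,0,0],0]]'; python3 - <<'E'
from plan import *
p,M,s=cur();print(s["contact_force"]@S, ((p-PIV)@S*1e3).round(1))
a=snap("top","top2")
cv2.imwrite("pics/m3.png",crop(a,140,155,110,100,5))
E
```

```text
time_s: 5.82
ee_pos: [0.5044, 0.2022, 0.1332]
tool_rot: [0.848, 0.019, 0.528, -0.03]
contact_force: [-11.5, -0.9, 1.6]
opening: 0.0
[-9.45488403 -1.66997191  6.53914152] [-15.9 -33.3  26.2]
```

View pics/m3.png

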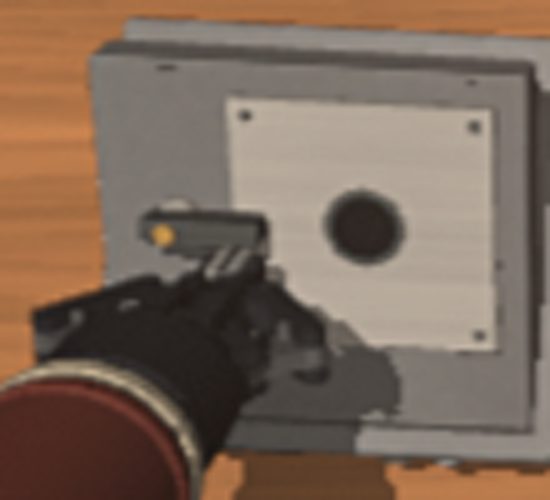

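The bar lies square across the frame edge, parallel to the frame side in the top view (tile (155,225) to (265,230)). Force rose from 1.5 to 9.5 N at the stop. I'll back off and go to the sample.

```bash
python3 -m inch '[[[0,0,-0.012],[0,0,0],0],[[-0.04,0,-0.015],[0,0,0],0],[[-0.09,0,-0.015],[0,0,0],0],[[-0.13,-0.02,-0.01],[0,0,0],0.06],[[-0.15,-0.06,-0.005],[0,0,0],0.0854]]'; cat >> plan.py <<'E'
SX,SY,SYAW=.4555,-.2178,19.5
def down(x,y,z,yaw):
    a=np.radians(yaw);v=np.array([np.cos(a),np.sin(a),0]);w=np.array([0,0,-1.]);return np.array([x,y,z]),np.c_[w,v,np.cross(w,v)]
E
python3 - <<'E'
from plan import *
p,M,s=cur();print(s["joint_pos"].round(2))
print(rel(*down(.47,0,.25,97)),rel(*down(SX,SY,.16,SYAW+90)))
E
```

```text
time_s: 6.5
ee_pos: [0.4344, 0.1631, 0.2629]
tool_rot: [0.851, 0.021, 0.525, -0.029]
contact_force: [0.2, -0.5, 0.6]
opening: 0.0354
[ 0.21 -0.38 -0.68  2.15  0.    0.89  1.01]
([31.9, -160.2, 36.6], [-0.19, 0.464, 0.04]) ([111.8, -378.9, -2.5], [-0.405, 0.459, 0.091])
```

```bash
python3 -m inch '[[[0.005,-0.04,0.01],[-0.05,0.09,0.01],0.0854],[[0.01,-0.09,0.02],[-0.1,0.2,0.02],0.0854],[[0.02,-0.15,0.033],[-0.17,0.34,0.03],0.0854],[[0.032,-0.205,0.034],[-0.21,0.45,0.04],0.0854],[[0.045,-0.26,0.025],[-0.26,0.46,0.05],0.0854]]'; python3 - <<'E'
from plan import *
p,M,s=cur();print(s["joint_pos"].round(2))
print(rel(*down(SX,SY,.12,SYAW+90)))
E
```

```text
time_s: 7.12
ee_pos: [0.4595, -0.101, 0.2311]
tool_rot: [0.704, -0.072, 0.704, 0.065]
contact_force: [1.2, 0.2, -1.5]
opening: 0.0855
[ 0.32 -0.01 -0.2   1.9   0.01  1.25  1.88]
([112.1, -112.8, -26.4], [-0.146, -0.001, 0.009])
```

```bash
python3 -m inch '[[[0.02,-0.035,-0.009],[-0.05,0,0.003],0.0854],[[0.04,-0.07,-0.018],[-0.1,0,0.006],0.0854],[[0.07,-0.1,-0.026],[-0.146,0,0.009],0.0854],[[0.1,-0.113,-0.026],[-0.146,0,0.009],0.0854],[[0.112,-0.113,-0.026],[-0.146,0,0.009],0.0854]]'; python3 - <<'E'
from plan import *
p,M,s=cur();print(p,s["joint_pos"].round(2))
print(rel(*down(SX,SY,.032,SYAW+90)))
a=snap("top","top3");b=snap("side","side3")
f=lambda i:cv2.resize(i,(390,400))
cv2.imwrite("pics/m4.png",np.hstack([f(crop(a,330,190,70,72,5)),f(crop(b,345,145,65,66,5))]))
E
```

```text
time_s: 7.75
ee_pos: [0.4536, -0.2167, 0.1191]
tool_rot: [0.697, -0.118, 0.698, 0.118]
contact_force: [0.3, 0.5, 0.7]
opening: 0.0851
[ 0.45362403 -0.21665399  0.11913897] [ 0.44  0.16 -0.09  1.97  0.02  1.02  2.25]
([87.1, -1.7, 1.5], [-0.004, -0.002, -0.0])
```

View pics/m4.png

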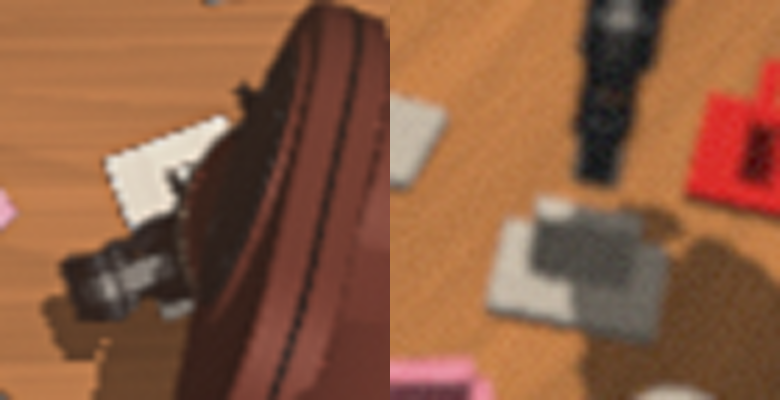

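The fingers stand over the lug, both plate ends are visible, and the neighbours are clear. I'll descend and grip.

```bash
python3 -m inch '[[[0.03,-0.001,0.001],[0,0,0],0.05],[[0.06,-0.0017,0.0015],[0,0,0],0.05],[[0.078,-0.0017,0.0015],[0,0,0],0.05],[[0.086,-0.0017,0.0015],[0,0,0],0.05],[[0.086,-0.0017,0.0015],[0,0,0],0.05]]' && python3 -m inch '[[[0,0,0],[0,0,0],0.03],[[0,0,0],[0,0,0],0.01],[[0,0,0],[0,0,0],0],[[0,0,0],[0,0,0],0],[[0,0,0],[0,0,0],0]]'; python3 - <<'E'
from plan import *
p,M,s=cur();print(p,s["contact_force"],s["torque"])
E
```

```text
time_s: 8.48
ee_pos: [0.4568, -0.217, 0.0352]
tool_rot: [0.697, -0.12, 0.697, 0.119]
contact_force: [-0.1, 0.2, -0.0]
opening: 0.0498
time_s: 9.1
ee_pos: [0.457, -0.2178, 0.0355]
tool_rot: [0.697, -0.12, 0.697, 0.119]
contact_force: [-0.6, -0.0, 6.4]
opening: 0.0112
[ 0.45696593 -0.21776671  0.03547328] [-0.5797412  -0.0247358   6.44386001] [ 0.07011636  0.1999244  -0.01389542]
```

Gripped (opening 11 mm). I'll lift and check.

```bash
python3 -m inch '[[[-0.02,0,0],[0,0,0],0],[[-0.06,0,0],[0,0,0],0],[[-0.12,0,0],[0,0,0],0],[[-0.165,0,0],[0,0,0],0],[[-0.165,0,0],[0,0,0],0]]'; cat >> plan.py <<'E'
def place(h,dx=0,dy=0,g=.033):  # TCP for the underside h above the frame face
    return C+dx*X+dy*Y+(h+g)*Z, np.c_[-Z,Y,np.cross(-Z,Y)]
E
python3 - <<'E'
from plan import *
p,M,s=cur();print(p,s["contact_force"],s["torque"],s["opening"],s["joint_pos"].round(2))
print(rel(*place(.08)))
a=snap("side","side4");b=snap("top","top4");f=lambda i:cv2.resize(i,(390,400))
cv2.imwrite("pics/m5.png",np.hstack([f(crop(a,320,100,110,110,4)),f(crop(b,300,150,110,110,4))]))
E
```

```text
time_s: 9.72
ee_pos: [0.458, -0.218, 0.2031]
tool_rot: [0.699, -0.12, 0.695, 0.118]
contact_force: [-0.1, 0.4, -3.9]
opening: 0.0113
[ 0.45798754 -0.2180304   0.20309292] [-0.09463025  0.35407733 -3.91108263] [-0.00396234  0.00952033 -0.01707237] 0.011268106244461144 [ 0.44  0.08 -0.09  1.87  0.01  1.19  2.26]
([-15.9, 342.1, 140.2], [0.396, -0.451, -0.089])
```

View pics/m5.png

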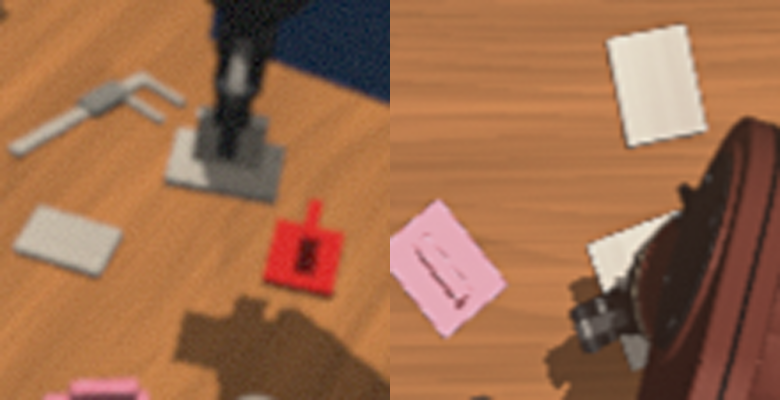

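Held: the plate with its lug hangs in the fingers, and the weight reads about 3.9 N. Moving to hover over the frame.

```bash
python3 -m inch '[[[-0.01,0.05,0.02],[0.06,-0.06,-0.01],0],[[-0.015,0.105,0.042],[0.12,-0.13,-0.03],0],[[-0.016,0.16,0.065],[0.19,-0.2,-0.04],0],[[-0.016,0.215,0.088],[0.25,-0.28,-0.056],0],[[-0.016,0.27,0.11],[0.31,-0.35,-0.07],0]]'; python3 - <<'E'
from plan import *
p,M,s=cur();print(p,s["opening"],s["joint_pos"].round(2))
print(rel(*place(.08)),rel(*place(.03)))
E
```

```text
time_s: 10.45
ee_pos: [0.469, 0.0753, 0.2132]
tool_rot: [0.821, -0.012, 0.571, 0.004]
contact_force: [1.5, 0.0, -2.3]
opening: 0.0113
[0.46899741 0.07527363 0.21317589] 0.011329320741823804 [ 0.22 -0.23 -0.48  2.16 -0.01  0.84  1.33]
([-2.3, 75.7, 10.6], [0.084, -0.108, -0.021]) ([47.4, 74.5, 15.9], [0.084, -0.108, -0.021])
```

```bash
python3 -m inch '[[[-0.002,0.04,0.005],[0.04,-0.05,-0.01],0],[[-0.002,0.076,0.0106],[0.084,-0.108,-0.021],0],[[0.02,0.0752,0.013],[0.084,-0.108,-0.021],0],[[0.04,0.0745,0.015],[0.084,-0.108,-0.021],0],[[0.047,0.0745,0.0159],[0.084,-0.108,-0.021],0]]'; python3 - <<'E'
from plan import *
p,M,s=cur();print(s["contact_force"]@S,s["torque"],s["joint_pos"].round(2))
print(rel(*place(.03)),rel(*place(.008)))
E
```

```text
time_s: 11.08
ee_pos: [0.4985, 0.1476, 0.1724]
tool_rot: [0.849, 0.016, 0.528, -0.027]
contact_force: [0.4, 0.5, -2.9]
opening: 0.011
[-0.95457132  0.48572573 -2.72474459] [ 0.0274113   0.76501341 -0.04906312] [ 0.26 -0.11 -0.75  2.18  0.26  0.67  0.83]
([-0.6, 2.2, 0.6], [0.002, -0.004, 0.001]) ([21.4, 2.2, 0.7], [0.002, -0.004, 0.001])
```

```bash
python3 -m inch '[[[0,0,0],[0,0,0],0],[[0,0,0],[0,0,0],0],[[0,0,0],[0,0,0],0],[[0,0,0],[0,0,0],0],[[0,0,0],[0,0,0],0]]';python3 - <<'E'
from plan import *
p,M,s=cur();print(s["contact_force"]@S,(s["torque"]@S).round(3),((p-C)@S*1e3).round(1))
print(rel(*place(.008)))
a=snap("top","top5");b=snap("side","side5");f=lambda i:cv2.resize(i,(395,380))
cv2.imwrite("pics/m6.png",np.hstack([f(crop(a,150,150,105,100,4)),f(crop(b,205,180,125,120,4))]))
E
```

```text
time_s: 11.7
ee_pos: [0.5001, 0.1485, 0.1759]
tool_rot: [0.85, 0.016, 0.525, -0.027]
contact_force: [0.3, -0.0, -1.8]
opening: 0.0109
[-0.53095311 -0.01291138 -1.75268263] [0.021 0.781 0.009] [ 2.4 -1.3 64.9]
([23.9, 1.3, -2.4], [0.002, 0.001, -0.0])
```

View pics/m6.png

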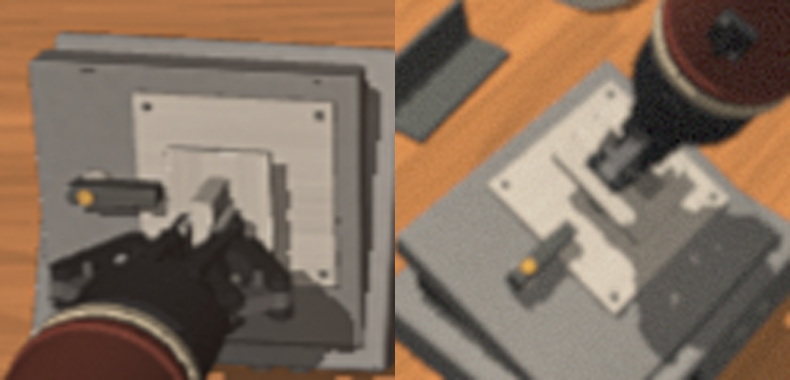

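Plate's upper edge corners in the top tile are at (167,147) and (270,152). The plate is parallel to the frame, about 30 mm above it, and the button is square. Lowering while feeling, and checking centring by ray cast.

```bash
cat >> plan.py <<'E'
def onface(s,p,h):
    o,d=ray(s,p);o=(o-C)@S;d=d@S;return ((o+d*(h-o[2])/d[2])*1e3).round(1)
E
python3 - <<'E'
from plan import *
t=load("top5")
for h in(.038,.040):print([onface(t,p,h) for p in((194.4,188.7),(221.8,190))])
print("frame corners",[onface(t,(x/3.762+150,y/3.8+150),0) for x,y in((133,93),(333,103),(331,287))])
E
python3 -m inch '[[[0.004,0.0013,-0.001],[0,0,0],0],[[0.008,0.0013,-0.001],[0,0,0],0],[[0.012,0.0013,-0.001],[0,0,0],0],[[0.016,0.0013,-0.001],[0,0,0],0],[[0.016,0.0013,-0.001],[0,0,0],0]]';python3 - <<'E'
from plan import *
p,M,s=cur();print((s["contact_force"]@S).round(1),(s["torque"]@S).round(3),((p-C)@S*1e3).round(1))
E
```

```text
[array([41.4, 27.5, 38. ]), array([ 41.8, -32.2,  38. ])]
[array([42.3, 26.9, 40. ]), array([ 42.6, -32.7,  40. ])]
frame corners [array([59.5, 57.8,  0. ]), array([ 60., -62.,   0.]), array([-62. , -58.5,   0. ])]
time_s: 12.42
ee_pos: [0.5063, 0.1493, 0.1604]
tool_rot: [0.85, 0.016, 0.526, -0.027]
contact_force: [-0.8, -0.1, -2.1]
opening: 0.0112
[-1.7 -0.2 -1.6] [-0.014  0.751  0.057] [ 0.9 -0.1 48.2]
```

Centring is within about 2 mm. Continuing down.

```bash
python3 -m inch '[[[0.003,0,0],[0,0,0],0],[[0.006,0,0],[0,0,0],0],[[0.008,0,0],[0,0,0],0],[[0.009,0,0],[0,0,0],0],[[0.009,0,0],[0,0,0],0]]';python3 - <<'E'
from plan import *
p,M,s=cur();print((s["contact_force"]@S).round(1),(s["torque"]@S).round(3),((p-C)@S*1e3).round(1))
E
```

```text
time_s: 13.05
ee_pos: [0.5103, 0.1491, 0.1528]
tool_rot: [0.85, 0.016, 0.526, -0.027]
contact_force: [1.1, 0.3, -2.8]
opening: 0.011
[-0.3  0.3 -3. ] [-0.009  0.765  0.028] [ 1.2  0.  39.6]
```

```bash
python3 -m inch '[[[0.001,0,0],[0,0,0],0],[[0.0015,0,0],[0,0,0],0],[[0.002,0,0],[0,0,0],0],[[0.002,0,0],[0,0,0],0],[[0.002,0,0],[0,0,0],0]]';python3 - <<'E'
from plan import *
p,M,s=cur();print((s["contact_force"]@S).round(1),(s["torque"]@S).round(3),((p-C)@S*1e3).round(1))
E
```

```text
time_s: 13.68
ee_pos: [0.5112, 0.1491, 0.151]
tool_rot: [0.85, 0.016, 0.526, -0.027]
contact_force: [-0.4, 0.0, -1.9]
opening: 0.011
[-1.2  0.  -1.6] [-0.001  0.706  0.067] [ 1.2  0.  37.6]
```

```bash
python3 -m inch '[[[0.0005,0,0],[0,0,0],0],[[0.001,0,0],[0,0,0],0],[[0.0015,0,0],[0,0,0],0],[[0.0015,0,0],[0,0,0],0],[[0.0015,0,0],[0,0,0],0]]';python3 - <<'E'
from plan import *
p,M,s=cur();print((s["contact_force"]@S).round(1),(s["torque"]@S).round(3),((p-C)@S*1e3).round(1))
E
```

```text
time_s: 14.3
ee_pos: [0.5119, 0.149, 0.1497]
tool_rot: [0.85, 0.016, 0.526, -0.027]
contact_force: [-0.8, -0.3, -3.4]
opening: 0.0111
[-2.2 -0.3 -2.7] [ 0.092  0.722 -0.005] [ 1.2  0.1 36.1]
```

```bash
python3 -m inch '[[[0.0005,0,0],[0,0,0],0],[[0.001,0,0],[0,0,0],0],[[0.001,0,0],[0,0,0],0],[[0.001,0,0],[0,0,0],0],[[0.001,0,0],[0,0,0],0]]';python3 - <<'E'
from plan import *
p,M,s=cur();print((s["contact_force"]@S).round(1),(s["torque"]@S).round(3),((p-C)@S*1e3).round(1))
E
```

```text
time_s: 14.92
ee_pos: [0.5124, 0.149, 0.1488]
tool_rot: [0.85, 0.016, 0.526, -0.027]
contact_force: [0.5, -0.3, -2.2]
opening: 0.0117
[-0.5 -0.3 -2.3] [0.029 0.76  0.005] [ 1.2  0.1 35.1]
```

```bash
python3 -m inch '[[[0.0005,0,0],[0,0,0],0],[[0.001,0,0],[0,0,0],0],[[0.001,0,0],[0,0,0],0],[[0.001,0,0],[0,0,0],0],[[0.001,0,0],[0,0,0],0]]';python3 - <<'E'
from plan import *
p,M,s=cur();print((s["contact_force"]@S).round(1),(s["torque"]@S).round(3),((p-C)@S*1e3).round(1))
E
```

```text
time_s: 15.55
ee_pos: [0.5128, 0.1489, 0.1479]
tool_rot: [0.85, 0.016, 0.526, -0.027]
contact_force: [-0.6, 0.1, -2.9]
opening: 0.011
[-1.9  0.  -2.3] [ 0.012  0.741 -0.013] [ 1.2  0.  34.1]
```

```bash
python3 -m inch '[[[0.0005,0,0],[0,0,0],0],[[0.001,0,0],[0,0,0],0],[[0.001,0,0],[0,0,0],0],[[0.001,0,0],[0,0,0],0],[[0.001,0,0],[0,0,0],0]]';python3 - <<'E'
from plan import *
p,M,s=cur();print((s["contact_force"]@S).round(1),(s["torque"]@S).round(3),((p-C)@S*1e3).round(1))
E
```

```text
time_s: 16.18
ee_pos: [0.5134, 0.149, 0.1476]
tool_rot: [0.85, 0.016, 0.525, -0.027]
contact_force: [-5.8, -1.1, 6.2]
opening: 0.0111
[-2.3 -1.4  8.1] [-0.287  1.317  0.021] [ 1.7  0.1 33.6]
```

Contact felt: about +10 N normal, and the moment suggests the low edge (or low right corner) touches first. I'll ease the pitch by 0.02 and compare.

```bash
python3 -m inch '[[[0,0,0],[0,0.01,0],0],[[0,0,0],[0,0.02,0],0],[[0,0,0],[0,0.02,0],0],[[0,0,0],[0,0.02,0],0],[[0,0,0],[0,0.02,0],0]]';python3 - <<'E'
from plan import *
p,M,s=cur();print((s["contact_force"]@S).round(1),(s["torque"]@S).round(3),((p-C)@S*1e3).round(1),rel(*place(0))[1])
E
```

```text
time_s: 16.8
ee_pos: [0.5132, 0.149, 0.1469]
tool_rot: [0.845, 0.016, 0.534, -0.027]
contact_force: [0.8, -0.6, -2.2]
opening: 0.0115
[-0.2 -0.6 -2.3] [ 0.001  0.734 -0.008] [ 1.1  0.1 33.1] [0.002, -0.019, -0.0]
```

```bash
python3 -m inch '[[[0.0003,0,0],[0,0,0],0],[[0.0006,0,0],[0,0,0],0],[[0.0006,0,0],[0,0,0],0],[[0.0006,0,0],[0,0,0],0],[[0.0006,0,0],[0,0,0],0]]';python3 - <<'E'
from plan import *
p,M,s=cur();print((s["contact_force"]@S).round(1),(s["torque"]@S).round(3),((p-C)@S*1e3).round(1),rel(*place(0))[1])
E
```

```text
time_s: 17.42
ee_pos: [0.5133, 0.1489, 0.1468]
tool_rot: [0.845, 0.016, 0.534, -0.027]
contact_force: [-8.3, -2.0, 8.0]
opening: 0.0114
[-3.7 -2.5 10.8] [-0.349  1.531  0.017] [ 1.2  0.  33. ] [0.002, -0.019, 0.001]
```

```bash
python3 -m inch '[[[0.0003,0,0],[0,0,0],0],[[0.0006,0,0],[0,0,0],0],[[0.0006,0,0],[0,0,0],0],[[0.0006,0,0],[0,0,0],0],[[0.0006,0,0],[0,0,0],0]]';python3 - <<'E'
from plan import *
p,M,s=cur();print((s["contact_force"]@S).round(1),(s["torque"]@S).round(3),((p-C)@S*1e3).round(1),rel(*place(0))[1])
E
```

```text
time_s: 18.05
ee_pos: [0.5133, 0.149, 0.1468]
tool_rot: [0.845, 0.016, 0.534, -0.027]
contact_force: [-19.4, -4.3, 21.0]
opening: 0.0115
[-7.7 -5.6 27.3] [-0.744  2.414 -0.031] [ 1.2  0.1 32.9] [0.002, -0.019, 0.001]
```

```bash
python3 -m inch '[[[-0.0003,0,0],[0,0.005,0],0],[[-0.0003,0,0],[0,0.01,0],0],[[-0.0003,0,0],[0,0.015,0],0],[[-0.0003,0,0],[0,0.02,0],0],[[-0.0003,0,0],[0,0.02,0],0]]';python3 - <<'E'
from plan import *
p,M,s=cur();print((s["contact_force"]@S).round(1),(s["torque"]@S).round(3),((p-C)@S*1e3).round(1),rel(*place(0))[1])
E
```

```text
time_s: 18.68
ee_pos: [0.5134, 0.1489, 0.1471]
tool_rot: [0.84, 0.016, 0.542, -0.027]
contact_force: [-15.7, -3.0, 15.9]
opening: 0.0111
[-6.7 -4.  21.1] [-0.831  1.464 -0.06 ] [ 1.4  0.1 33.1] [0.002, -0.039, 0.001]
```

```bash
python3 -m inch '[[[0,0,0],[0,-0.006,0],0],[[0,0,0],[0,-0.012,0],0],[[0,-0.0001,-0.0001],[0,-0.012,0],0],[[0,-0.0002,-0.0002],[0,-0.012,0],0],[[0,-0.0002,-0.0002],[0,-0.012,0],0]]';python3 - <<'E'
from plan import *
p,M,s=cur();print((s["contact_force"]@S).round(1),(s["torque"]@S).round(3),((p-C)@S*1e3).round(2),rel(*place(0))[1])
E
```

```text
time_s: 19.3
ee_pos: [0.5133, 0.1489, 0.1468]
tool_rot: [0.843, 0.016, 0.537, -0.027]
contact_force: [-11.6, -2.4, 12.2]
opening: 0.011
[-4.8 -3.1 16. ] [-0.479  1.462 -0.048] [1.160e+00 3.000e-02 3.293e+01] [0.002, -0.027, 0.001]
```

```bash
python3 -m inch '[[[0,-0.0002,-0.0002],[0,0,0],0],[[0,-0.0004,-0.0004],[0,0,0],0],[[0,-0.0006,-0.0006],[0,0,0],0],[[0,-0.0006,-0.0006],[0,0,0],0],[[0,-0.0006,-0.0006],[0,0,0],0]]';python3 - <<'E'
from plan import *
p,M,s=cur();print((s["contact_force"]@S).round(1),(s["torque"]@S).round(3),((p-C)@S*1e3).round(2),rel(*place(0))[1])
E
```

```text
time_s: 19.92
ee_pos: [0.5133, 0.1489, 0.1468]
tool_rot: [0.843, 0.017, 0.537, -0.026]
contact_force: [-5.9, -0.4, 7.3]
opening: 0.0109
[-2.  -0.8  9.2] [ 0.023  0.753 -0.027] [ 1.200e+00 -2.000e-02  3.296e+01] [0.002, -0.025, -0.001]
```

The lateral strain is relieved. Normal push is now about 11.5 N over the free baseline, moments are back to their free values (centre of pressure near the middle), and pitch is midway between the two edge contacts. Averaging readings and taking a look.

```bash
python3 - <<'E'
from plan import *
F=[];T=[]
for i in range(8):
    a=snap("top","top6"); s=cur()[2]; F.append(s["contact_force"]@S);T.append(s["torque"]@S)
b=snap("side","side6")
print(np.mean(F,0).round(2),np.std(F,0).round(2),np.mean(T,0).round(3),s["time_s"],s["opening"])
f=lambda i:cv2.resize(i,(395,380))
cv2.imwrite("pics/m7.png",np.hstack([f(crop(a,150,150,105,100,4)),f(crop(b,205,180,125,120,4))]))
E
```

```text
[-2.18 -0.26  9.35] [0.4  0.28 0.41] [-0.031  0.817 -0.041] 20.325 0.011302068127386013
```

View pics/m7.png

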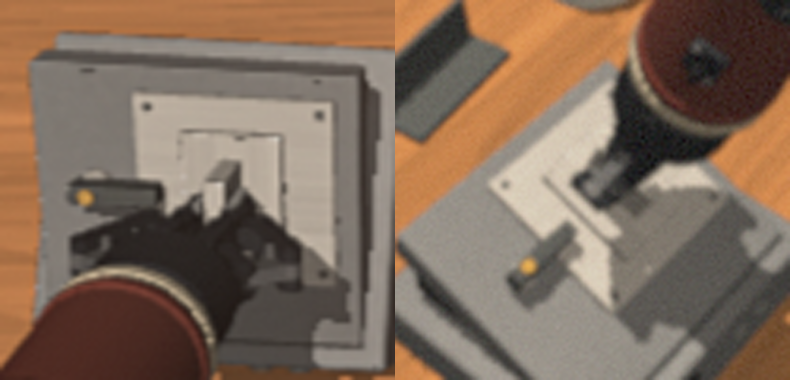

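The plate lies on the frame, parallel to it, with upper corners at tile (180,132) and (283,135). The gripper's left finger is close under the button but clear. Checking centring numerically.

```bash
python3 - <<'E'
from plan import *
t=load("top6");g=lambda x,y,h:onface(t,(x/3.762+150,y/3.8+150),h)
print("plate",g(180,132,.008),g(283,135,.008)," frame",g(133,93,0),g(333,103,0),g(331,287,0))
s=load("side6");k=395/125;j=380/120
q=lambda x,y,h:onface(s,((x-395)/k+205,y/j+180),h)
print("side: plate left edge",q(545,178,.008),q(622,258,.008),"frame",q(490,183,0),q(607,312,0),q(608,65,0))
E
```

```text
plate [39.4 28.6  8. ] [ 41.  -33.1   8. ]  frame [59.5 57.8  0. ] [ 60. -62.   0.] [-62.  -58.5   0. ]
side: plate left edge [34.4 32.2  8. ] [-39.6  31.8   8. ] frame [56.9 59.1  0. ] [-57.9  61.8   0. ] [ 66.8 -65.2   0. ]
```

```bash
python3 -c "
from rig import arm
s=arm.sense();print(s['time_s'],s['contact_force'],s['opening']);print(arm.sign_off())"
```

```text
20.375 [-5.86480972  0.27779338  8.34764736] 0.010987769561018263
the job is handed in; nothing more can be done
None
```

I turned the turnbutton to its stop. I then gripped the sample by its lug, laid it on the window frame and handed the job in still gripping and pressing it, at 20.4 s of the 58 s allowed.

Last checks:
- **Turnbutton:** the push rose from about 1.5 N while it moved to 9.5 N at the stop. The last pictures still show it square across the frame edge.
- **Centring:** the top view puts the plate within about 2 mm of the frame's centre. Its long side runs up the slope, with the plate edge reading about 1° off the frame edge, which is within pixel noise. The side view put the plate's left edge centre about 2.6 mm down the slope and 2 mm to the left, so the two views differ by a few millimetres.
- **Flushness:** the low edge touched first, so I flattened the pitch by about 1.5°. The moments returned close to their free values, so the pressure sits near the middle. Flushness is inferred from contact forces and heights, to about 0.5° in pitch. I did not check tilt across the slope separately.
- **Push:** the normal push is about 11.7 N. That is a mean reading of 9.35 N, with the sample's own share of about -2.4 N taken out; single readings scatter by about 0.4 N. Sideways force was about 1 N.
- **Bystanders:** none were touched in any move I made, but I did not take a full-scene picture at the end.

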